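# Load the autosampler tray in rack order

### The arm

A 6-joint arm with a two-finger parallel gripper is mounted at the origin on the work surface. World frame = base frame: x ahead of the robot, y to its left, z up, the work surface at z = 0. Lengths are in m, angles in rad, forces in N, time in s.
With the tool pointing down it reaches from about 0.25 to 0.85 m from the base axis. Payload 12.5 kg.
Tool frame: the origin (TCP) lies midway between the tips of the shut fingers; the grasp point (between the pads) lies 19 mm behind it; z points along the fingers, y is the line along which they close (so a half turn about z gives the same grasp; the last joint's range is limited). The gripper opens to 93 mm and grips with 3 to 60 N. Pads are 15 mm wide; open, the fingers measure 128 mm over their backs; the gripper's body (75 mm by 188 mm) begins 65 mm behind the grasp point.
Start: joints at [-1.218, 0.351, 1.652, -0, 1.139, -0.085], TCP at [0.233, -0.498, 0.219] pointing down, gripper open.
Joint ranges: [-2.75, 2.75], [-0.79, 2.1], [0.01, 2.65], [-1.57, 4.71], [0.07, 3.14], [-2.87, 2.87]. Speed limits (rad/s): [2.22, 2.22, 2.79, 3.14, 3.14, 3.14].

### API

Orientations are given as a rotation vector (axis times angle).
In Python, from cell import manip, status, grab_frame, close_job gives the robot as it stands (manip), with the cameras as plain functions, the job as plain functions and the readings (status).
- The arm moves only by the shell command python3 steer.py [OPENING] [FORCE], which reads ROWS from standard input. ROWS is a JSON list of rows, 1 to 5 of them, each an object with the fields x, y, z (the shift in m), ax, ay, az (a rotation vector in rad); a field left out counts as zero; each row shifts and turns the commanded pose from where the row before left it, along the tool's axes as they then stand; what a row does not reach is not made up. A row lasts 1/10 s, in which the tool goes at most 0.05 m and 0.15 rad, less where a joint would pass 70% of its speed; a pose out of reach is approached as far as the arm can. OPENING is the finger opening in m, set as the command begins (- or left out keeps the last). The fingers move at their own pace and stop on an object; FORCE is the grip in N (left out, the last holds). Time passes only in rows, so rows that do not move let the fingers close. It prints the time, the measured TCP pose, the force, the opening and the grip force at its end. Input that does not fit is refused with a message, and nothing moves.
- status.state(): the state, without advancing time (a new reading comes with each control period).
- grab_frame(name): name is "scene" or "top" or "wrist"; returns a dict with "frame" (400x640x3 uint8, red, green, blue), "fx", "fy", "cx", "cy" (pixels), "R" (3x3) and "t" (3): a world point X has camera coordinates R X + t; the wrist camera has in their place "mount" (4x4, takes a point from camera to tool coordinates, whose origin is the TCP and whose axes are the flange's). Camera axes: x right, y down, z forward; pixel columns grow to the right and rows downward; lengths in m; the calibration is good to about 2 mm. A picture is of the moment at which its call begins: read the wrist's pose just before it. There is no depth.
- close_job(): hands the job in; it is judged then, once.
The state is a dict: "t": time; "joints": joint angles; "joint_vel": joint speeds; "joint_torque": joint torques, N m; "position": TCP position; "orientation": TCP orientation; "ft_force": force on the tool from outside, world axes, zero at the start; "moment": the same for the moment, N m; "grip_width": finger opening in m; "grasp_force": force on a finger pad.
Only numpy, scipy, OpenCV 4.12 (cv2) and the standard library are available. Lean on these libraries where they do the work, as an engineer would, in place of code of your own. Each camera call takes 0.05 s, during which the arm holds its last target. There are 200 camera calls.

### The job

Load the dark grey autosampler tray with the four capped vials from the white bench rack, in the same order: the vial nearest the rack's blue end goes into the well nearest the tray's blue end, and so on along the row. Keep the vials upright all the way, and leave each one standing on the floor of its own well.

Things in the scene. Friction and masses are not known exactly. Their poses are not given: they have to be found in the camera images.
- vial_red: White plastic sample vial with a red screw cap and a paper label with a thin red band, standing upright, 61 mm tall; body 27 mm in diameter, cap 28 mm in diameter over the top 14 mm; about 30 g. Origin: centre of its underside; own z points up to the cap. Starts in one of the four wells of the bench rack.
- vial_yellow: White plastic sample vial with a yellow screw cap and a paper label with a thin yellow band, standing upright, 61 mm tall; body 27 mm in diameter, cap 28 mm in diameter over the top 14 mm; about 30 g. Origin: centre of its underside; own z points up to the cap. Starts in one of the four wells of the bench rack.
- vial_green: White plastic sample vial with a green screw cap and a paper label with a thin green band, standing upright, 61 mm tall; body 27 mm in diameter, cap 28 mm in diameter over the top 14 mm; about 30 g. Origin: centre of its underside; own z points up to the cap. Starts in one of the four wells of the bench rack.
- vial_purple: White plastic sample vial with a purple screw cap and a paper label with a thin purple band, standing upright, 61 mm tall; body 27 mm in diameter, cap 28 mm in diameter over the top 14 mm; about 30 g. Origin: centre of its underside; own z points up to the cap. Starts in one of the four wells of the bench rack.
- seat_red: Grey square socket insert of the bench rack in which the red-capped vial stands at the start (all four look alike; which well it is varies). 42 x 42 mm outside, 36 x 36 inside, 23 mm high, 3 mm floor; fixed. Origin: centre of its underside, 6 mm above the bench. It stays put and so shows that vial's first place.
- seat_yellow: Grey square socket insert of the bench rack in which the yellow-capped vial stands at the start (all four look alike; which well it is varies). 42 x 42 mm outside, 36 x 36 inside, 23 mm high, 3 mm floor; fixed. Origin: centre of its underside, 6 mm above the bench. It stays put and so shows that vial's first place.
- seat_green: Grey square socket insert of the bench rack in which the green-capped vial stands at the start (all four look alike; which well it is varies). 42 x 42 mm outside, 36 x 36 inside, 23 mm high, 3 mm floor; fixed. Origin: centre of its underside, 6 mm above the bench. It stays put and so shows that vial's first place.
- seat_purple: Grey square socket insert of the bench rack in which the purple-capped vial stands at the start (all four look alike; which well it is varies). 42 x 42 mm outside, 36 x 36 inside, 23 mm high, 3 mm floor; fixed. Origin: centre of its underside, 6 mm above the bench. It stays put and so shows that vial's first place.
- rack: White plastic rack fixed on the bench, 203 x 56 mm, bright blue block (37 mm high) at one end. Origin: on the bench, under the middle of its row of four wells; z up, own +y along the row to the blue end (y = 91 to 111 mm). Wells (grey inserts) at own x = 0, y = +66 (first), +22, -22, -66 mm; 36 x 36 mm inside, floor 9 mm, rim 29 mm above the bench. Each holds a vial at the start.
- tray: Dark grey metal autosampler tray fixed on the bench, 217 x 52 mm, blue block (37 mm high) at one end. Origin: on the bench, under the middle of its four wells; z up, own +y along the row to the blue end (y = 91 to 111 mm). Wells at own x = 0, y = +66 (first), +22, -22, -66 mm; 36 x 36 mm inside, floor 9 mm, rim 29 mm above the bench. Empty at the start; may face any way.

How it is judged:
At the end, for the whole second after the job is handed in: Each vial stands in the tray well of the same number, counted from the blue ends, as the rack well it started in: within 8 mm of the well's centre along and across, underside within 4 mm of the well floor, upright within 0.12 rad, released and slower than 0.02 m/s (((y of seat_red in the frame of rack between 0.051 and 0.081 m and y of vial_red in the frame of tray between 0.058 and 0.074 m) or (y of seat_red in the frame of rack between 0.007 and 0.037 m and y of vial_red in the frame of tray between 0.014 and 0.03 m) or (y of seat_red in the frame of rack between -0.037 and -0.007 m and y of vial_red in the frame of tray between -0.03 and -0.014 m) or (y of seat_red in the frame of rack between -0.081 and -0.051 m and y of vial_red in the frame of tray between -0.074 and -0.058 m)) and x of vial_red in the frame of tray between -0.008 and 0.008 m and z of vial_red in the frame of tray between 0.005 and 0.013 m and angle between each of vial_red, vial_yellow, vial_green, vial_purple's own z axis and vertical below 0.12 rad and linear speed of each of vial_red, vial_yellow, vial_green, vial_purple below 0.02 m/s and ((y of seat_yellow in the frame of rack between 0.051 and 0.081 m and y of vial_yellow in the frame of tray between 0.058 and 0.074 m) or (y of seat_yellow in the frame of rack between 0.007 and 0.037 m and y of vial_yellow in the frame of tray between 0.014 and 0.03 m) or (y of seat_yellow in the frame of rack between -0.037 and -0.007 m and y of vial_yellow in the frame of tray between -0.03 and -0.014 m) or (y of seat_yellow in the frame of rack between -0.081 and -0.051 m and y of vial_yellow in the frame of tray between -0.074 and -0.058 m)) and x of vial_yellow in the frame of tray between -0.008 and 0.008 m and z of vial_yellow in the frame of tray between 0.005 and 0.013 m and ((y of seat_green in the frame of rack between 0.051 and 0.081 m and y of vial_green in the frame of tray between 0.058 and 0.074 m) or (y of seat_green in the frame of rack between 0.007 and 0.037 m and y of vial_green in the frame of tray between 0.014 and 0.03 m) or (y of seat_green in the frame of rack between -0.037 and -0.007 m and y of vial_green in the frame of tray between -0.03 and -0.014 m) or (y of seat_green in the frame of rack between -0.081 and -0.051 m and y of vial_green in the frame of tray between -0.074 and -0.058 m)) and x of vial_green in the frame of tray between -0.008 and 0.008 m and z of vial_green in the frame of tray between 0.005 and 0.013 m and ((y of seat_purple in the frame of rack between 0.051 and 0.081 m and y of vial_purple in the frame of tray between 0.058 and 0.074 m) or (y of seat_purple in the frame of rack between 0.007 and 0.037 m and y of vial_purple in the frame of tray between 0.014 and 0.03 m) or (y of seat_purple in the frame of rack between -0.037 and -0.007 m and y of vial_purple in the frame of tray between -0.03 and -0.014 m) or (y of seat_purple in the frame of rack between -0.081 and -0.051 m and y of vial_purple in the frame of tray between -0.074 and -0.058 m)) and x of vial_purple in the frame of tray between -0.008 and 0.008 m and z of vial_purple in the frame of tray between 0.005 and 0.013 m); the robot touches nothing.
It fails at once if the red-capped vial is tipped more than 0.6 rad (angle between vial_red's own z axis and vertical above 0.6 rad).
It fails at once if the yellow-capped vial is tipped more than 0.6 rad (angle between vial_yellow's own z axis and vertical above 0.6 rad).
It fails at once if the green-capped vial is tipped more than 0.6 rad (angle between vial_green's own z axis and vertical above 0.6 rad).
It fails at once if the purple-capped vial is tipped more than 0.6 rad (angle between vial_purple's own z axis and vertical above 0.6 rad).
It also fails if it takes over 99 s, if anything falls off the work surface, if the arm or the gripper's body presses on something with over 40 N, if the wrist force passes 120 N, or if a joint passes its speed limit or range.

## Working session

There is one attempt and no reset: what is moved stays moved. The work goes in short steps, Python scripts to look and compute and a shell command to move; the robot and the scene stay as the last step left them, time stands still between calls to the robot, and variables do not carry over. Pictures are saved under pics/ and viewed, at most 14 in all, crops included, and the job is handed in when it is done.

```bash
ls; mkdir -p pics
python3 - <<'E'
from cell import manip, status, grab_frame, close_job
import cv2
s=status.state();print(s)
for n in("scene","top","wrist"):
    f=grab_frame(n);cv2.imwrite(f"pics/{n}0.png",f["frame"][:,:,::-1]);print(n,{k:v for k,v in f.items() if k!="frame"})
E
```

```text
cell.py
pics
steer.py
{'t': 0.0, 'joints': array([-1.21763325e+00,  3.51232688e-01,  1.65240584e+00, -7.65555260e-05,
        1.13908064e+00, -8.45803486e-02]), 'joint_vel': array([ 0.00032389,  0.00045211,  0.00013354, -0.00071905, -0.00151378,
       -0.00038275]), 'joint_torque': array([-9.04507488e-04, -4.97328472e+01, -2.85249889e+01,  6.98925345e-02,
        2.57881964e-02, -7.80872233e-05]), 'position': array([ 0.23304321, -0.49782047,  0.2181103 ]), 'orientation': array([-3.06555224e+00, -6.81937745e-01,  3.45005500e-04]), 'ft_force': array([ 0.57539522,  0.07743129, -0.13914228]), 'moment': array([0.0073626 , 0.01871153, 0.01820256]), 'grasp_force': 0.0, 'grip_width': 0.09261397713339149}
scene {'fx': 492.1943667618722, 'fy': 492.1943667618722, 'cx': 320.14317436133774, 'cy': 203.1426674467875, 'R': array([[ 0.73771921,  0.67480843, -0.02009837],
       [ 0.48212426, -0.54744381, -0.684004  ],
       [-0.4725744 ,  0.49491298, -0.72920133]]), 't': array([-0.41097671, -0.24656108,  1.16032627])}
top {'fx': 409.6248959959328, 'fy': 409.6248959959328, 'cx': 316.92224838772097, 'cy': 196.35656418432072, 'R': array([[ 0.00670149, -0.99997366,  0.00278679],
       [-0.98582553, -0.00707382, -0.16762455],
       [ 0.16763985, -0.00162395, -0.98584697]]), 't': array([-0.00931186,  0.54605519,  0.64355928])}
wrist {'fx': 322.08407796073186, 'fy': 322.08407796073186, 'cx': 320.9594486289338, 'cy': 195.5297247790599, 'mount': array([[ 3.10602062e-05, -9.60233561e-01, -2.79197971e-01,
         7.75293803e-02],
       [ 9.99999672e-01, -1.96016066e-04,  7.85397545e-04,
        -6.01964617e-04],
       [-8.08892369e-04, -2.79197904e-01,  9.60233240e-01,
        -1.66369408e-01],
       [ 0.00000000e+00,  0.00000000e+00,  0.00000000e+00,
         1.00000000e+00]])}
```

View pics/top0.png

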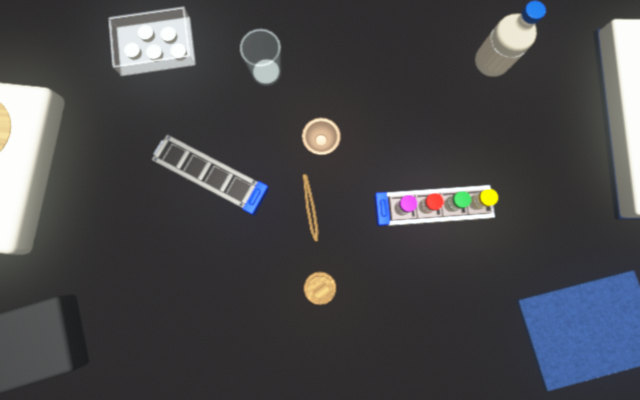

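View pics/scene0.png

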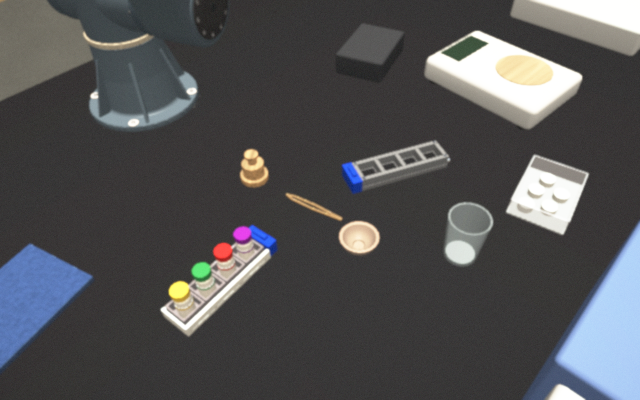

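Top view, caps from the rack's blue end at (383,208): purple (409,204), red (435,202), green (462,199), yellow (489,198). The tray's blue block is at (255,197), and its wells run to (172,150). The scene view gives the same order: purple (243,235), red (223,252), green (202,271), yellow (180,291).

```bash
cat > h.py <<'E'
import cv2, numpy as np
from cell import manip, status, grab_frame, close_job
def ray(f,u,v):
    R,t=f["R"],f["t"]; d=R.T@np.array([(u-f["cx"])/f["fx"],(v-f["cy"])/f["fy"],1.]); return -R.T@t,d/np.linalg.norm(d)
def plane(f,u,v,z):
    c,d=ray(f,u,v); return c+d*(z-c[2])/d[2]
def tri(f,p,g,q):
    c,d=ray(f,*p);e,k=ray(g,*q); s=np.linalg.lstsq(np.c_[d,-k],e-c,rcond=None)[0]
    a,b=c+s[0]*d,e+s[1]*k; return (a+b)/2,np.linalg.norm(a-b)
def wrist():
    s=status.state();f=grab_frame("wrist");M=f["mount"]
    T=np.eye(4);T[:3,:3]=cv2.Rodrigues(s["orientation"])[0];T[:3,3]=s["position"]
    C=np.linalg.inv(T@M);f["R"],f["t"]=C[:3,:3],C[:3,3];return f
H=dict(purple=(140,160),green=(50,75),yellow=(22,35),blue=(108,130),red=(-6,6))
def blobs(f,name,box):
    hsv=cv2.cvtColor(f["frame"],cv2.COLOR_RGB2HSV);h=hsv[:,:,0].astype(int);h=np.where(h>170,h-180,h)
    lo,hi=H[name];m=((h>=lo)&(h<=hi)&(hsv[:,:,1]>150)&(hsv[:,:,2]>90)).astype(np.uint8)
    x0,y0,x1,y1=box;k=np.zeros_like(m);k[y0:y1,x0:x1]=m[y0:y1,x0:x1]
    cs=cv2.findContours(k,cv2.RETR_EXTERNAL,cv2.CHAIN_APPROX_NONE)[0]
    return max(cs,key=cv2.contourArea)
E
python3 - <<'E'
from h import *
T=grab_frame("top");S=grab_frame("scene")
for n in("purple","red","green","yellow"):
    a=blobs(T,n,(370,170,510,240));b=blobs(S,n,(150,215,290,335))
    ea,eb=cv2.fitEllipse(a),cv2.fitEllipse(b)
    # cap top: circle on plane z=.07 check
    print(n,np.round(ea[0]+ea[1],1),np.round(eb[0]+eb[1],1),*[np.round(x,4) for x in tri(T,ea[0],S,eb[0])],plane(T,*ea[0],.066).round(4),plane(S,*eb[0],.066).round(4))
for nm,bx,bs in(("rack",(370,170,510,240),(240,220,290,265)),("tray",(150,130,280,220),(335,150,380,195))):
    for f,b in((T,bx),(S,bs)):
        c=blobs(f,"blue",b); r=cv2.minAreaRect(c); print(nm,[plane(f,*p,.037).round(4) for p in cv2.boxPoints(r)],plane(f,*r[0],.037).round(4))
c=np.hstack([cv2.resize(T["frame"][125:225,150:280],None,fx=4,fy=4,interpolation=3)]);cv2.imwrite("pics/tt.png",c[:,:,::-1])
c=cv2.resize(S["frame"][130:200,335:460],None,fx=5,fy=5,interpolation=3);cv2.imwrite("pics/ss.png",c[:,:,::-1])
E
```

```text
purple [407.8 203.2  14.3  15.2] [241.8 234.2  16.2  17.2] [ 0.532  -0.1544  0.066 ] 0.0016 [ 0.5325 -0.1538  0.066 ] [ 0.5315 -0.155   0.066 ]
red [434.1 201.3  15.3  16.2] [222.3 251.4  17.7  18.5] [ 0.5354 -0.1974  0.0659] 0.0016 [ 0.5359 -0.1968  0.066 ] [ 0.5349 -0.198   0.066 ]Traceback (most recent call last):
  File "<stdin>", line 5, in <module>
cv2.error: OpenCV(4.12.0) /io/opencv/modules/imgproc/src/shapedescr.cpp:361: error: (-201:Incorrect size of input array) There should be at least 5 points to fit the ellipse in function 'fitEllipseNoDirect'
```

```bash
sed -i 's/green=(50,75)/green=(40,95)/' h.py
python3 - <<'E'
from h import *
T=grab_frame("top");S=grab_frame("scene")
for n in("purple","red","green","yellow"):
    a=blobs(T,n,(370,170,510,240));b=blobs(S,n,(150,215,290,335))
    if min(len(a),len(b))<5: print(n,T["frame"][199,462],len(a),len(b));continue
    ea,eb=cv2.fitEllipse(a),cv2.fitEllipse(b)
    print(n,np.round(ea[0]+ea[1],1),np.round(eb[0]+eb[1],1),*[np.round(x,4) for x in tri(T,ea[0],S,eb[0])])
for nm,bx,bs in(("rack",(370,170,510,240),(240,220,290,265)),("tray",(150,130,280,220),(335,150,380,195))):
    for f,b in((T,bx),(S,bs)):
        c=blobs(f,"blue",b); r=cv2.minAreaRect(c); print(nm,[plane(f,*p,.037).round(4) for p in cv2.boxPoints(r)],plane(f,*r[0],.037).round(4))
c=cv2.resize(T["frame"][125:225,150:280],None,fx=5,fy=5,interpolation=2);cv2.imwrite("pics/tt.png",c[:,:,::-1])
c=cv2.resize(S["frame"][130:200,335:460],None,fx=5,fy=5,interpolation=2);cv2.imwrite("pics/ss.png",c[:,:,::-1])
E
```

```text
purple [407.8 203.1  14.4  15.1] [241.8 234.2  16.   17.2] [ 0.5321 -0.1544  0.066 ] 0.0016
red [434.1 201.3  15.3  16.2] [222.3 251.4  17.7  18.6] [ 0.5354 -0.1975  0.0659] 0.0016
green [461.6 199.   14.2  15.2] [193.8 275.7   2.2   5. ] [ 0.5378 -0.2494  0.0595] 0.0117
yellow [488.5 197.1  15.8  19.4] [178.5 290.2  17.3  19.5] [ 0.5431 -0.2861  0.0671] 0.0009
rack [array([ 0.5555, -0.1026,  0.037 ]), array([ 0.558 , -0.1252,  0.037 ]), array([ 0.5006, -0.1296,  0.037 ]), array([ 0.4982, -0.1073,  0.037 ])] [ 0.5279 -0.1162  0.037 ]
rack [array([ 0.5103, -0.134 ,  0.037 ]), array([ 0.5042, -0.1087,  0.037 ]), array([ 0.5745, -0.1128,  0.037 ]), array([ 0.5792, -0.1369,  0.037 ])] [ 0.5428 -0.1232  0.037 ]
tray [array([0.5246, 0.1216, 0.037 ]), array([0.5756, 0.0948, 0.037 ]), array([0.5643, 0.0749, 0.037 ]), array([0.5136, 0.1019, 0.037 ])] [0.5444 0.0984 0.037 ]
tray [array([0.5213, 0.0882, 0.037 ]), array([0.5256, 0.1181, 0.037 ]), array([0.5966, 0.0796, 0.037 ]), array([0.5917, 0.0519, 0.037 ])] [0.5598 0.0838 0.037 ]
```

View pics/tt.png

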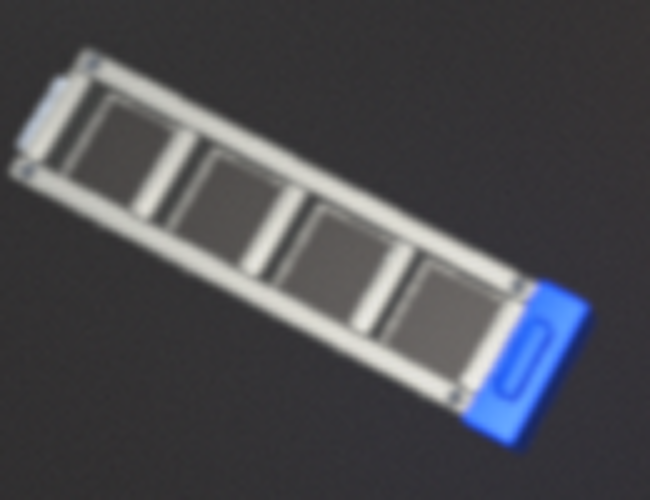

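View pics/ss.png

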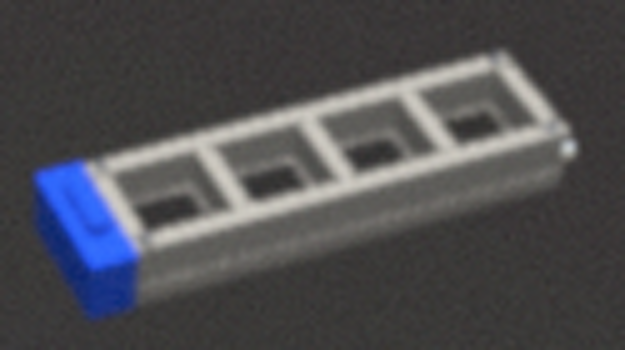

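Top crop (x5): the tray's blue block is at the lower right, (525,365). Bright rims enclose four dark wells centred near (435,310), (330,255), (225,195) and (115,145). The rim-corner screws are at (92,62), (25,170), (457,395) and (520,287). The scene crop shows the same four openings clearly.

```bash
cat >> h.py <<'E'
def wells(f,box,k=6):
    x0,y0,x1,y1=box;g=cv2.resize(cv2.cvtColor(f["frame"][y0:y1,x0:x1],cv2.COLOR_RGB2GRAY),None,fx=k,fy=k,interpolation=2)
    th,_=cv2.threshold(g,0,255,cv2.THRESH_OTSU);b=(g>th).astype(np.uint8)
    cs,h=cv2.findContours(b,cv2.RETR_CCOMP,cv2.CHAIN_APPROX_NONE);out=[]
    for c,q in zip(cs,h[0]):
        if q[3]>=0 and cv2.contourArea(c)>40*k*k:
            m=cv2.moments(cv2.convexHull(c));out.append(((m["m10"]/m["m00"]+.5)/k-.5+x0,(m["m01"]/m["m00"]+.5)/k-.5+y0,cv2.contourArea(c)/k/k))
    return np.array(sorted(out)),th
E
python3 - <<'E'
from h import *
T=grab_frame("top");S=grab_frame("scene")
a,_=wells(T,(150,125,280,225));b,_=wells(S,(335,130,460,200));a=a[::-1]
print(a.round(1),b.round(1))
if len(a)==len(b)==4:
    P=[tri(T,p[:2],S,q[:2]) for p,q in zip(a,b)]
    for p in P: print(p[0].round(4),round(p[1],4))
for p in a:print(plane(T,*p[:2],.029).round(4))
for p in b:print(plane(S,*p[:2],.029).round(4))
cor=[(92,62),(25,170),(457,395),(520,287)]
C=[plane(T,(u+.5)/5-.5+150,(v+.5)/5-.5+125,.029) for u,v in cor];print(np.round(C,4),np.mean(C,0))
b=blobs(S,"green",(150,215,290,335));print(S["frame"][271,202])
hsv=cv2.cvtColor(S["frame"],cv2.COLOR_RGB2HSV);print(hsv[266:276,196:208:3].tolist()[::3])
E
```

```text
[[254.  196.3  52.8]
 [238.1 189.3 252.1]
 [216.6 177.7 261.9]
 [207.8 172.   52. ]
 [195.2 166.1 268.2]
 [186.4 160.7  65.8]
 [173.7 154.8 266.8]
 [165.2 149.6  84.3]] [[368.7 168.1 204.4]
 [389.7 162.3 192.7]
 [410.1 156.7 187.7]
 [430.2 151.2 183.1]]
[0.5483 0.1031 0.029 ]
[0.5604 0.1308 0.029 ]
[0.5807 0.1691 0.029 ]
[0.5908 0.1848 0.029 ]
[0.601  0.2075 0.029 ]
[0.6107 0.2234 0.029 ]
[0.6212 0.2462 0.029 ]
[0.6304 0.2618 0.029 ]
[0.5631 0.1315 0.029 ]
[0.5832 0.1707 0.029 ]
[0.6034 0.2098 0.029 ]
[0.6234 0.249  0.029 ]
[[0.6536 0.2584 0.029 ]
 [0.6141 0.2792 0.029 ]
 [0.5354 0.1249 0.029 ]
 [0.5735 0.1045 0.029 ]] [0.5941383  0.19176715 0.029     ]
[ 99 236 124]
[[[65, 149, 233], [65, 146, 236], [65, 145, 235], [66, 149, 235]], [[66, 147, 235], [66, 147, 236], [66, 148, 236], [65, 146, 237]], [[66, 147, 236], [65, 147, 237], [65, 148, 236], [66, 147, 237]], [[65, 147, 232], [65, 144, 237], [65, 146, 234], [65, 148, 202]]]
```

```bash
sed -i 's/>150)/>125)/' h.py
python3 - <<'E'
from h import *
T=grab_frame("top");S=grab_frame("scene")
for n in("purple","red","green","yellow"):
    a=blobs(T,n,(370,170,510,240));b=blobs(S,n,(150,215,290,335))
    ea,eb=cv2.fitEllipse(a),cv2.fitEllipse(b)
    print(n,*[np.round(x,4) for x in tri(T,ea[0],S,eb[0])],np.round(ea[1],1))
b,_=wells(S,(335,130,460,200))
c=np.mean([(92,62),(25,170),(457,395),(520,287)],0)
print(tri(T,(c+.5)/5-.5+[150,125],S,b[:,:2].mean(0)))
R=cv2.Rodrigues(status.state()["orientation"])[0];print(R.round(3))
# fingers close across the rows; tool yaw: y axis direction
d=np.array([-.0110,.1317]);d/=np.linalg.norm(d);e=np.array([.0201,.0391]);e/=np.linalg.norm(e)
f=lambda v:np.degrees(np.arctan2(v[1],v[0]));print("yaws: tool y",f(R[:2,1]),"rack row",f(d),"tray row",f(e))
E
```

```text
purple [ 0.532  -0.1545  0.0661] 0.0015 [15.1 16. ]
red [ 0.5354 -0.1976  0.066 ] 0.0014 [15.7 17.2]
green [ 0.5394 -0.2428  0.066 ] 0.0012 [14.9 16.4]
yellow [ 0.5429 -0.2863  0.0668] 0.0011 [16.4 19.8]
(array([0.59324331, 0.1905809 , 0.02887726]), np.float64(0.0013825488079485773))
[[ 0.906  0.424 -0.   ]
 [ 0.424 -0.906 -0.   ]
 [-0.     0.    -1.   ]]
yaws: tool y -64.9143296023303 rack row 94.77444270470778 tray row 62.7938224042493
```

Every cap triangulates to a height of about 0.066 (given: top at 0.070) with the right 44 mm pitch, and the tray rim comes out at 0.0289. First I'll turn the tool so the fingers close across the rack row.

```bash
cat > d.py <<'E'
import sys
from h import *
# tool-axis delta to a target
r=np.array([.0109,-.1318]);r/=np.linalg.norm(r); c=np.array([.5374,-.2203])  # rack centre, away from blue
e=np.array([.0201,.0391]);e/=np.linalg.norm(e); t=np.array([.5935,.1908])
P=dict(purple=[.532,-.1545],red=[.5354,-.1976],green=[.5394,-.2428],yellow=[.5429,-.2863])
for i,k in enumerate((-.066,-.022,.022,.066)): P["w%d"%(i+1)]=t+k*e
n=sys.argv[1];z=float(sys.argv[2]);psi=np.radians(-27.21 if n[0]=="w" else 4.73)
s=status.state();R=cv2.Rodrigues(s["orientation"])[0]
D=np.array([[-np.sin(psi),np.cos(psi),0],[np.cos(psi),np.sin(psi),0],[0,0,-1]]).T
print(n,np.round([*P[n],z],4),"d(now axes)",(R.T@(np.array([*P[n],z])-s["position"])).round(4),"rv",cv2.Rodrigues(R.T@D)[0].ravel().round(3),"d(after turn)",(D.T@(np.array([*P[n],z])-s["position"])).round(4),"grip",s["grip_width"].round(4))
E
echo '[{"az": -0.12}, {"az": -0.12}, {"az": -0.12}, {"az": -0.12}, {"az": -0.12}]' | python3 steer.py 0.06 20
echo '[{"az": -0.12}, {"az": -0.12}, {"az": -0.12}, {"az": -0.12}, {"az": -0.12}]' | python3 steer.py
echo '[{}]' | python3 steer.py
python3 d.py purple .14
```

```text
t: 1.05
position: [0.2332, -0.4981, 0.2186]
orientation: [-2.724, -1.565, -0.0]
ft_force: [-0.3, 0.1, 0.6]
grip_width: 0.0612
grasp_force: 0.0
t: 1.55
position: [0.2332, -0.4981, 0.2186]
orientation: [2.14, 2.3, 0.0]
ft_force: [0.3, 0.4, 0.1]
grip_width: 0.0598
grasp_force: 0.0
t: 1.65
position: [0.2332, -0.4981, 0.2187]
orientation: [2.144, 2.296, 0.0]
ft_force: [0.0, -0.1, 0.1]
grip_width: 0.0599
grasp_force: 0.0Traceback (most recent call last):
  File "d.py", line 11, in <module>
    print(n,np.round([*P[n],z],4),"d(now axes)",(R.T@(np.array([*P[n],z])-s["position"])).round(4),"rv",cv2.Rodrigues(R.T@D)[0].ravel().round(3),"d(after turn)",(D.T@(np.array([*P[n],z])-s["position"])).round(4),"grip",s["grip_width"].round(4))
                                                                                                                                                                                                                           ^^^^^^^^^^^^^^^^^^^^^
AttributeError: 'float' object has no attribute 'round'
```

```bash
sed -i 's/s\["grip_width"\].round(4)/round(s["grip_width"],4)/' d.py
python3 d.py purple .14
```

```text
purple [ 0.532  -0.1545  0.14  ] d(now axes) [0.3223 0.3217 0.0787] rv [ 0.     0.    -0.014] d(after turn) [0.3178 0.3261 0.0787] grip 0.0599
```

```bash
echo '[{"az": -0.014}, {"x": 0.02, "y": 0.02}, {"x": 0.03, "y": 0.03}, {"x": 0.03, "y": 0.03}, {"x": 0.03, "y": 0.03}]' | python3 steer.py >/dev/null
echo '[{"x": 0.03, "y": 0.03}, {"x": 0.03, "y": 0.03}, {"x": 0.03, "y": 0.03}, {"x": 0.03, "y": 0.03}, {"x": 0.03, "y": 0.03, "z": 0.02}]' | python3 steer.py >/dev/null
echo '[{"x": 0.03, "y": 0.03, "z": 0.03}, {"x": 0.0178, "y": 0.0261, "z": 0.0287}, {"x": 0.01, "y": 0.01}, {}, {}]' | python3 steer.py
python3 d.py purple .0435
python3 - <<'E'
from h import *
f=wrist();cv2.imwrite("pics/w1.png",f["frame"][:,:,::-1])
for n in("purple","red","green","yellow"):
    e=cv2.fitEllipse(blobs(f,n,(0,0,640,400)));print(n,e[0],plane(f,*e[0],.069).round(4))
E
```

```text
t: 3.15
position: [0.5315, -0.157, 0.1424]
orientation: [2.13, 2.308, 0.001]
ft_force: [-0.4, -0.3, -0.4]
grip_width: 0.0597
grasp_force: 0.0
purple [ 0.532  -0.1545  0.0435] d(now axes) [0.0026 0.0006 0.0989] rv [ 0.001  0.001 -0.002] d(after turn) [0.0025 0.0007 0.0989] grip 0.0597
purple (323.5452575683594, 201.24234008789062) [ 0.5331 -0.1534  0.069 ]
red (323.3470153808594, 250.59115600585938) [ 0.5364 -0.1954  0.069 ]
green (323.49383544921875, 291.0691833496094) [ 0.5396 -0.2329  0.069 ]
yellow (323.83099365234375, 344.29449462890625) [ 0.5444 -0.287   0.069 ]
```

View pics/w1.png

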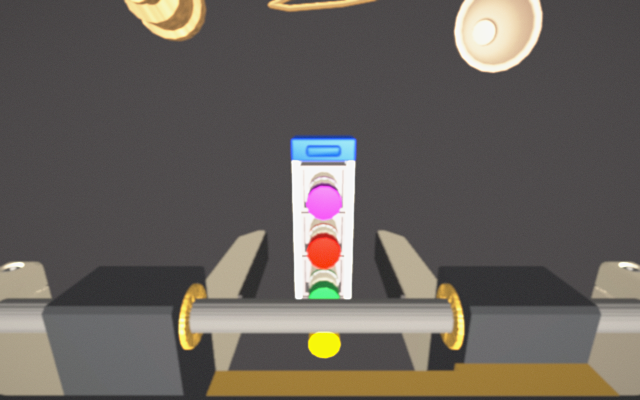

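The wrist view has the fingers straddling the row. Purple is at (323,201) and red at (323,250), on the rack's centreline, and their ray-cast points agree with the triangulation to 1–2 mm. Descending on purple.

```bash
echo '[{"x": 0.0025, "y": 0.0007, "z": 0.02}, {"z": 0.025}, {"z": 0.025}, {"z": 0.018}, {"z": 0.01}]' | python3 steer.py >/dev/null
echo '[{}, {}]' | python3 steer.py
python3 d.py purple .0435
echo '[{}, {}, {}, {}, {}]' | python3 steer.py 0 20
```

```text
t: 3.9
position: [0.5323, -0.1543, 0.0442]
orientation: [2.13, 2.308, 0.001]
ft_force: [0.6, -0.1, 0.2]
grip_width: 0.0599
grasp_force: 0.0
purple [ 0.532  -0.1545  0.0435] d(now axes) [-0.0002 -0.0003  0.0007] rv [ 0.001  0.001 -0.002] d(after turn) [-0.0002 -0.0003  0.0007] grip 0.0599
t: 4.4
position: [0.532, -0.1536, 0.0432]
orientation: [2.129, 2.31, 0.0]
ft_force: [-0.3, 0.4, 1.3]
grip_width: 0.0274
grasp_force: 20.0
```

```bash
echo '[{"z": -0.01}, {"z": -0.02}, {"z": -0.03}, {"z": -0.03}, {"az": 0.1}]' | python3 steer.py >/dev/null
echo '[{"az": 0.12}, {"az": 0.12}, {"az": 0.12}, {"az": 0.098}, {}]' | python3 steer.py
echo '[{}]' | python3 steer.py; python3 d.py w1 .045
python3 - <<'E'
from h import *
f=grab_frame("scene");cv2.imwrite("pics/s1.png",f["frame"][:,:,::-1])
E
```

```text
t: 5.4
position: [0.532, -0.1537, 0.1337]
orientation: [2.684, 1.632, 0.0]
ft_force: [-0.4, -0.2, -0.3]
grip_width: 0.0274
grasp_force: 20.0
t: 5.5
position: [0.532, -0.1536, 0.1335]
orientation: [2.681, 1.638, 0.0]
ft_force: [1.1, -0.3, -0.7]
grip_width: 0.0277
grasp_force: 20.0
w1 [0.5633 0.1321 0.045 ] d(now axes) [ 0.2685 -0.1025  0.0884] rv [ 0.    -0.     0.001] d(after turn) [ 0.2684 -0.1028  0.0885] grip 0.0277
```

View pics/s1.png

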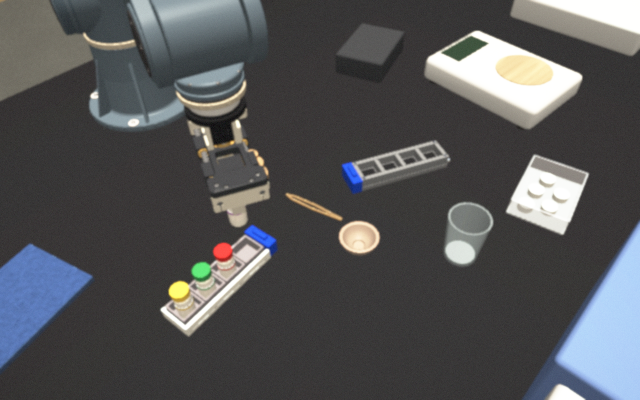

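The vial hangs upright in the gripper at (237,215), the other three are undisturbed, and purple's seat is empty. Moving to well 1, then checking from the wrist camera.

```bash
echo '[{"x": 0.02, "y": -0.008}, {"x": 0.03, "y": -0.0114}, {"x": 0.03, "y": -0.0114}, {"x": 0.03, "y": -0.0114}, {"x": 0.03, "y": -0.0114}]' | python3 steer.py >/dev/null
echo '[{"x": 0.03, "y": -0.0114}, {"x": 0.03, "y": -0.0114}, {"x": 0.03, "y": -0.0114}, {"x": 0.025, "y": -0.0096}, {"x": 0.0135, "y": -0.0051}]' | python3 steer.py >/dev/null
echo '[{}, {}]' | python3 steer.py;python3 d.py w1 .045
python3 - <<'E'
from h import *
f=wrist();cv2.imwrite("pics/w2.png",f["frame"][:,:,::-1])
w,_=wells(f,(250,100,390,290),4)
T=grab_frame("top")
for q in w: print(q.round(1),plane(f,*q[:2],.029).round(4))
E
```

```text
t: 6.75
position: [0.5641, 0.1313, 0.133]
orientation: [2.683, 1.635, -0.001]
ft_force: [0.4, 0.0, -0.1]
grip_width: 0.0275
grasp_force: 20.0
w1 [0.5633 0.1321 0.045 ] d(now axes) [ 0.0004 -0.0011  0.088 ] rv [-0.     0.    -0.001] d(after turn) [ 0.0004 -0.0011  0.088 ] grip 0.0275
[307.  209.5  54.6] [0.5465 0.1249 0.029 ]
[319.  192.6 610.4] [0.563  0.1339 0.029 ]
[320.  162.1  77.4] [0.5762 0.1573 0.029 ]
```

View pics/w2.png

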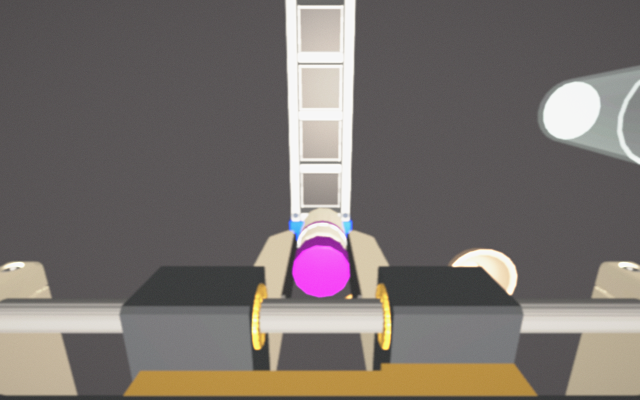

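The held cap is at (321,266) and the tray row runs along column 321, so it's aligned across the row. The bars between wells are near rows 57, 113 and 165. I'll check those along the row.

Run:
```python
from h import *
f=wrist();g=cv2.cvtColor(f["frame"],cv2.COLOR_RGB2GRAY)[:,315:327].mean(1)
e=np.array([.0201,.0391]);e/=np.linalg.norm(e);t=np.array([.5935,.1908])
print(g[0:225].astype(int).tolist())
for v in (57,113,165): p=plane(f,320.5,v,.029)[:2];print(v,(p-t)@e,np.cross(e,p-t))
for u in(294,349): p=plane(f,u,113,.029)[:2];print(u,np.cross(e,p-t))
```

```text
[105, 104, 103, 103, 140, 229, 250, 248, 226, 182, 174, 175, 177, 177, 178, 178, 178, 180, 180, 181, 182, 182, 183, 184, 184, 185, 186, 186, 187, 187, 187, 188, 189, 189, 190, 190, 191, 192, 192, 193, 194, 194, 194, 195, 195, 196, 196, 197, 198, 197, 192, 214, 246, 248, 247, 247, 247, 247, 247, 248, 249, 247, 182, 138, 230, 250, 248, 232, 209, 204, 206, 205, 205, 206, 207, 206, 207, 207, 207, 207, 207, 207, 207, 207, 207, 208, 208, 207, 208, 207, 208, 208, 208, 208, 207, 207, 207, 208, 208, 207, 207, 207, 207, 207, 206, 205, 209, 229, 245, 245, 243, 247, 247, 247, 247, 247, 247, 247, 248, 244, 210, 193, 199, 200, 200, 199, 199, 198, 197, 197, 196, 197, 195, 195, 194, 193, 193, 192, 192, 190, 190, 190, 189, 188, 187, 186, 186, 185, 184, 184, 183, 182, 182, 181, 180, 179, 179, 200, 240, 249, 225, 138, 124, 192, 249, 249, 247, 247, 247, 247, 247, 247, 231, 184, 163, 162, 161, 160, 159, 158, 158, 156, 156, 155, 154, 153, 152, 151, 150, 149, 148, 148, 147, 145, 145, 144, 143, 142, 142, 141, 140, 139, 136, 147, 213, 244, 232, 182, 181, 206, 215, 216, 216, 217, 217, 216, 217, 217, 217, 216, 196, 152, 171, 240, 248]
57 0.044435108679496696 -0.0008880902566298435
113 0.0022576572319844427 -0.000751826305504099
165 -0.040629147298014465 -0.0006132706262050036
294 0.020812370162670873
349 -0.023941430450213685<stdin>:5: DeprecationWarning: Arrays of 2-dimensional vectors are deprecated. Use arrays of 3-dimensional vectors instead. (deprecated in NumPy 2.0)
<stdin>:6: DeprecationWarning: Arrays of 2-dimensional vectors are deprecated. Use arrays of 3-dimensional vectors instead. (deprecated in NumPy 2.0)
```

The wrist view puts the tray within about 1 mm of the two-view estimate, so I'll lower and release.

```bash
echo '[{"x": 0.0004, "z": 0.02}, {"z": 0.03}, {"z": 0.02}, {"z": 0.012}, {"z": 0.007}]' | python3 steer.py >/dev/null
echo '[{}, {}, {}]' | python3 steer.py
echo '[{}, {}, {}, {}, {}]' | python3 steer.py 0.06
echo '[{"z": -0.02}, {"z": -0.03}, {"z": -0.03}, {"z": -0.02}, {"az": -0.1}]' | python3 steer.py >/dev/null
echo '[{"az": -0.12}, {"az": -0.12}, {"az": -0.12}, {"az": -0.098}, {}]' | python3 steer.py >/dev/null
echo '[{}]' | python3 steer.py;python3 d.py red .14
python3 - <<'E'
from h import *
f=grab_frame("scene");cv2.imwrite("pics/s2.png",f["frame"][:,:,::-1])
E
```

```text
t: 7.7
position: [0.5648, 0.1324, 0.0449]
orientation: [2.683, 1.633, 0.002]
ft_force: [0.3, 0.2, 0.0]
grip_width: 0.0278
grasp_force: 20.0
t: 8.2
position: [0.5644, 0.1323, 0.0441]
orientation: [2.683, 1.634, 0.0]
ft_force: [-0.8, -0.6, -0.2]
grip_width: 0.0593
grasp_force: 0.0
t: 9.3
position: [0.5643, 0.1323, 0.1441]
orientation: [-2.133, -2.306, 0.0]
ft_force: [0.6, 1.2, -1.0]
grip_width: 0.0601
grasp_force: 0.0
red [ 0.5354 -0.1976  0.14  ] d(now axes) [-0.3267 -0.0546  0.0041] rv [-0.    -0.    -0.004] d(after turn) [-0.3264 -0.0561  0.0041] grip 0.0601
```

View pics/s2.png

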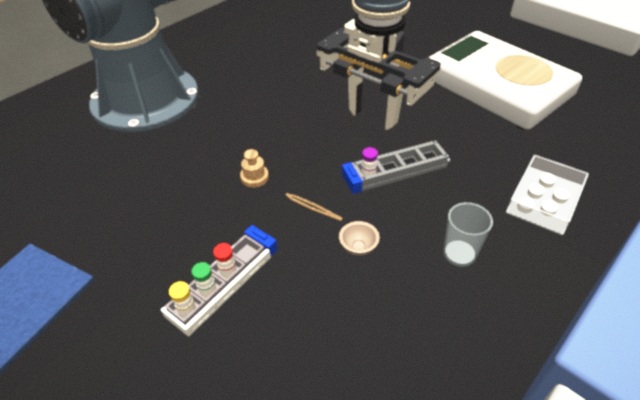

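Purple stands upright in well 1 at (370,157), next to the blue block, and the gripper is clear. Going for red.

```bash
echo '[{"x": -0.0164, "y": -0.0031, "az": -0.004}, {"x": -0.03, "y": -0.005}, {"x": -0.03, "y": -0.005}, {"x": -0.03, "y": -0.005}, {"x": -0.03, "y": -0.005}]' | python3 steer.py >/dev/null
echo '[{"x": -0.03, "y": -0.005}, {"x": -0.03, "y": -0.005}, {"x": -0.03, "y": -0.005}, {"x": -0.03, "y": -0.005}, {"x": -0.03, "y": -0.005}]' | python3 steer.py >/dev/null
echo '[{"x": -0.025, "y": -0.005}, {"x": -0.015, "y": -0.003}, {}, {}]' | python3 steer.py;python3 d.py red .0435
```

```text
t: 10.75
position: [0.5361, -0.197, 0.144]
orientation: [-2.126, -2.313, -0.0]
ft_force: [0.3, 0.4, 0.3]
grip_width: 0.06
grasp_force: 0.0
red [ 0.5354 -0.1976  0.0435] d(now axes) [-0.0006 -0.0007  0.1005] rv [-0.    -0.     0.002] d(after turn) [-0.0005 -0.0007  0.1005] grip 0.06
```

```bash
echo '[{"x": -0.0005, "y": -0.0007, "z": 0.02}, {"z": 0.03}, {"z": 0.025}, {"z": 0.015}, {"z": 0.01}]' | python3 steer.py >/dev/null
echo '[{}, {}]' | python3 steer.py
echo '[{}, {}, {}, {}, {}]' | python3 steer.py 0 20
echo '[{"z": -0.01}, {"z": -0.02}, {"z": -0.03}, {"z": -0.03}, {"az": 0.1}]' | python3 steer.py >/dev/null
echo '[{"az": 0.12}, {"az": 0.12}, {"az": 0.12}, {"az": 0.098}, {}]' | python3 steer.py >/dev/null
echo '[{}]' | python3 steer.py; python3 d.py w2 .0445
```

```text
t: 11.45
position: [0.536, -0.1982, 0.0448]
orientation: [2.124, 2.313, 0.001]
ft_force: [-0.1, -0.1, -0.7]
grip_width: 0.0599
grasp_force: 0.0
t: 11.95
position: [0.5355, -0.1983, 0.0442]
orientation: [2.125, 2.314, 0.0]
ft_force: [-0.2, 0.4, 1.0]
grip_width: 0.0274
grasp_force: 20.0
t: 13.05
position: [0.5355, -0.1982, 0.1345]
orientation: [2.678, 1.643, 0.0]
ft_force: [-0.2, -0.4, -1.2]
grip_width: 0.0278
grasp_force: 20.0
w2 [0.5834 0.1712 0.0445] d(now axes) [ 0.3511 -0.1247  0.09  ] rv [ 0.    -0.     0.005] d(after turn) [ 0.3505 -0.1263  0.09  ] grip 0.0278
```

```bash
echo '[{"x": 0.02, "y": -0.0072, "az": 0.005}, {"x": 0.03, "y": -0.0108}, {"x": 0.03, "y": -0.0108}, {"x": 0.03, "y": -0.0108}, {"x": 0.03, "y": -0.0108}]' | python3 steer.py >/dev/null
echo '[{"x": 0.03, "y": -0.0108}, {"x": 0.03, "y": -0.0108}, {"x": 0.03, "y": -0.0108}, {"x": 0.03, "y": -0.0108}, {"x": 0.03, "y": -0.0108}]' | python3 steer.py >/dev/null
echo '[{"x": 0.03, "y": -0.0108}, {"x": 0.02, "y": -0.0072}, {"x": 0.0105, "y": -0.0039}, {}, {}]' | python3 steer.py;python3 d.py w2 .0449
```

```text
t: 14.55
position: [0.5843, 0.1704, 0.134]
orientation: [2.684, 1.633, -0.001]
ft_force: [0.3, -0.3, 0.4]
grip_width: 0.0277
grasp_force: 20.0
w2 [0.5834 0.1712 0.0449] d(now axes) [ 0.0004 -0.0012  0.0891] rv [-0.     0.    -0.002] d(after turn) [ 0.0004 -0.0012  0.0891] grip 0.0277
```

```bash
echo '[{"z": 0.02}, {"z": 0.03}, {"z": 0.02}, {"z": 0.012}, {"z": 0.007}]' | python3 steer.py >/dev/null
echo '[{}, {}, {}]' | python3 steer.py
echo '[{}, {}, {}, {}, {}]' | python3 steer.py 0.06
echo '[{"z": -0.02}, {"z": -0.03}, {"z": -0.03}, {"z": -0.02}, {"az": -0.1}]' | python3 steer.py >/dev/null
echo '[{"az": -0.12}, {"az": -0.12}, {"az": -0.12}, {"az": -0.1}, {}]' | python3 steer.py >/dev/null
echo '[{}]' | python3 steer.py;python3 d.py green .14
```

```text
t: 15.35
position: [0.5849, 0.1711, 0.046]
orientation: [2.684, 1.632, 0.002]
ft_force: [0.1, 0.5, -0.4]
grip_width: 0.0277
grasp_force: 20.0
t: 15.85
position: [0.5844, 0.1711, 0.0451]
orientation: [2.684, 1.632, 0.0]
ft_force: [-0.6, 0.1, -1.3]
grip_width: 0.0589
grasp_force: 0.0
t: 16.95
position: [0.5844, 0.1711, 0.1451]
orientation: [-2.132, -2.307, -0.0]
ft_force: [0.2, -0.2, 0.4]
grip_width: 0.0602
grasp_force: 0.0
green [ 0.5394 -0.2428  0.14  ] d(now axes) [-0.4091 -0.0776  0.0051] rv [ 0.    -0.    -0.003] d(after turn) [-0.4088 -0.079   0.0051] grip 0.0602
```

```bash
echo '[{"x": -0.0188, "y": -0.0036, "az": -0.003}, {"x": -0.03, "y": -0.0058}, {"x": -0.03, "y": -0.0058}, {"x": -0.03, "y": -0.0058}, {"x": -0.03, "y": -0.0058}]' | python3 steer.py >/dev/null
echo '[{"x": -0.03, "y": -0.0058}, {"x": -0.03, "y": -0.0058}, {"x": -0.03, "y": -0.0058}, {"x": -0.03, "y": -0.0058}, {"x": -0.03, "y": -0.0058}]' | python3 steer.py >/dev/null
echo '[{"x": -0.03, "y": -0.0058}, {"x": -0.03, "y": -0.0058}, {"x": -0.03, "y": -0.0058}, {"x": -0.02, "y": -0.0038}, {"x": -0.01, "y": -0.002}]' | python3 steer.py >/dev/null
echo '[{}, {}]' | python3 steer.py;python3 d.py green .0435
python3 - <<'E'
from h import *
f=grab_frame("scene");cv2.imwrite("pics/s3.png",f["frame"][:,:,::-1])
E
```

```text
t: 18.65
position: [0.5404, -0.2422, 0.145]
orientation: [-2.126, -2.313, -0.0]
ft_force: [0.0, 0.4, 0.0]
grip_width: 0.0604
grasp_force: 0.0
green [ 0.5394 -0.2428  0.0435] d(now axes) [-0.0006 -0.0011  0.1015] rv [-0.    -0.     0.002] d(after turn) [-0.0005 -0.0011  0.1015] grip 0.0604
```

View pics/s3.png

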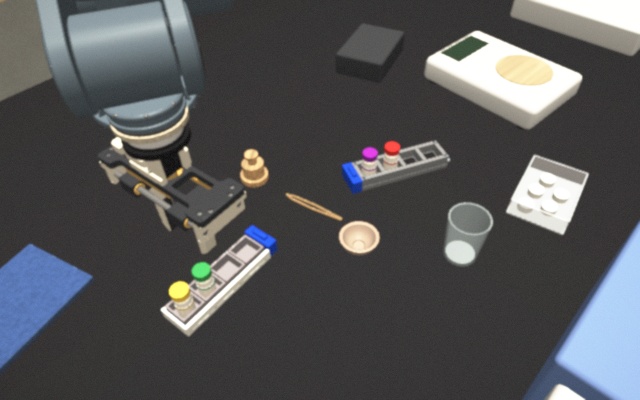

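Purple (370,157) and red (392,150) stand upright in wells 1 and 2, and green and yellow are untouched. Grasping green.

```bash
echo '[{"x": -0.0005, "y": -0.0011, "z": 0.02}, {"z": 0.03}, {"z": 0.025}, {"z": 0.016}, {"z": 0.01}]' | python3 steer.py >/dev/null
echo '[{}, {}]' | python3 steer.py
echo '[{}, {}, {}, {}, {}]' | python3 steer.py 0 20
echo '[{"z": -0.01}, {"z": -0.02}, {"z": -0.03}, {"z": -0.03}, {"az": 0.1}]' | python3 steer.py >/dev/null
echo '[{"az": 0.12}, {"az": 0.12}, {"az": 0.12}, {"az": 0.1}, {}]' | python3 steer.py >/dev/null
echo '[{}]' | python3 steer.py; python3 d.py w3 .0449
```

```text
t: 19.4
position: [0.5398, -0.2433, 0.0448]
orientation: [2.124, 2.314, 0.0]
ft_force: [0.7, 0.0, -0.1]
grip_width: 0.06
grasp_force: 0.0
t: 19.9
position: [0.5394, -0.2436, 0.0442]
orientation: [2.125, 2.314, 0.0]
ft_force: [0.2, -0.3, -0.2]
grip_width: 0.0274
grasp_force: 20.0
t: 21.0
position: [0.5394, -0.2436, 0.1345]
orientation: [2.679, 1.64, 0.0]
ft_force: [1.0, 0.5, -0.9]
grip_width: 0.0275
grasp_force: 20.0
w3 [0.6036 0.2104 0.0449] d(now axes) [ 0.4335 -0.1493  0.0896] rv [0.    0.    0.003] d(after turn) [ 0.433  -0.1505  0.0896] grip 0.0275
```

```bash
echo '[{"x": 0.013, "y": -0.0049, "az": 0.003}, {"x": 0.03, "y": -0.0104}, {"x": 0.03, "y": -0.0104}, {"x": 0.03, "y": -0.0104}, {"x": 0.03, "y": -0.0104}]' | python3 steer.py >/dev/null
echo '[{"x": 0.03, "y": -0.0104}, {"x": 0.03, "y": -0.0104}, {"x": 0.03, "y": -0.0104}, {"x": 0.03, "y": -0.0104}, {"x": 0.03, "y": -0.0104}]' | python3 steer.py >/dev/null
echo '[{"x": 0.03, "y": -0.0104}, {"x": 0.03, "y": -0.0104}, {"x": 0.03, "y": -0.0104}, {"x": 0.03, "y": -0.0104}, {"x": 0.02, "y": -0.0069}]' | python3 steer.py >/dev/null
echo '[{"x": 0.01, "y": -0.0035}, {}, {}]' | python3 steer.py;python3 d.py w3 .0449
```

```text
t: 22.8
position: [0.6045, 0.2097, 0.134]
orientation: [2.684, 1.633, -0.001]
ft_force: [-0.1, -0.5, -0.1]
grip_width: 0.0276
grasp_force: 20.0
w3 [0.6036 0.2104 0.0449] d(now axes) [ 0.0002 -0.0011  0.0891] rv [-0.     0.    -0.003] d(after turn) [ 0.0001 -0.0012  0.0891] grip 0.0276
```

```bash
echo '[{"z": 0.02}, {"z": 0.03}, {"z": 0.02}, {"z": 0.012}, {"z": 0.007}]' | python3 steer.py >/dev/null
echo '[{}, {}, {}]' | python3 steer.py
echo '[{}, {}, {}, {}, {}]' | python3 steer.py 0.06
echo '[{"z": -0.02}, {"z": -0.03}, {"z": -0.03}, {"z": -0.02}, {"az": -0.1}]' | python3 steer.py >/dev/null
echo '[{"az": -0.12}, {"az": -0.12}, {"az": -0.12}, {"az": -0.1}, {}]' | python3 steer.py >/dev/null
echo '[{}]' | python3 steer.py;python3 d.py yellow .14
```

```text
t: 23.6
position: [0.6053, 0.2103, 0.046]
orientation: [2.684, 1.632, 0.002]
ft_force: [-0.5, 0.1, 0.3]
grip_width: 0.0273
grasp_force: 20.0
t: 24.1
position: [0.6048, 0.2102, 0.0451]
orientation: [-2.684, -1.632, -0.0]
ft_force: [-0.7, 0.0, 0.0]
grip_width: 0.0589
grasp_force: 0.0
t: 25.2
position: [0.6048, 0.2102, 0.1451]
orientation: [2.132, 2.307, -0.0]
ft_force: [0.3, 0.8, 0.3]
grip_width: 0.0601
grasp_force: 0.0
yellow [ 0.5429 -0.2863  0.14  ] d(now axes) [-0.49   -0.1009  0.0051] rv [-0.     0.    -0.003] d(after turn) [-0.4897 -0.1026  0.0051] grip 0.0601
```

```bash
echo '[{"x": -0.0097, "y": -0.0018, "az": -0.003}, {"x": -0.03, "y": -0.0063}, {"x": -0.03, "y": -0.0063}, {"x": -0.03, "y": -0.0063}, {"x": -0.03, "y": -0.0063}]' | python3 steer.py >/dev/null
echo '[{"x": -0.03, "y": -0.0063}, {"x": -0.03, "y": -0.0063}, {"x": -0.03, "y": -0.0063}, {"x": -0.03, "y": -0.0063}, {"x": -0.03, "y": -0.0063}]' | python3 steer.py >/dev/null
echo '[{"x": -0.03, "y": -0.0063}, {"x": -0.03, "y": -0.0063}, {"x": -0.03, "y": -0.0063}, {"x": -0.03, "y": -0.0063}, {"x": -0.03, "y": -0.0063}]' | python3 steer.py >/dev/null
echo '[{"x": -0.03, "y": -0.0063}, {"x": -0.02, "y": -0.0043}, {"x": -0.01, "y": -0.002}, {}, {}]' | python3 steer.py;python3 d.py yellow .0435
```

```text
t: 27.2
position: [0.5441, -0.2858, 0.145]
orientation: [-2.125, -2.313, -0.0]
ft_force: [-0.2, 0.3, 0.0]
grip_width: 0.0599
grasp_force: 0.0
yellow [ 0.5429 -0.2863  0.0435] d(now axes) [-0.0004 -0.0012  0.1015] rv [-0.    -0.     0.002] d(after turn) [-0.0004 -0.0012  0.1015] grip 0.0599
```

```bash
echo '[{"x": -0.0004, "y": -0.0012, "z": 0.02}, {"z": 0.03}, {"z": 0.025}, {"z": 0.016}, {"z": 0.01}]' | python3 steer.py >/dev/null
echo '[{}, {}]' | python3 steer.py
echo '[{}, {}, {}, {}, {}]' | python3 steer.py 0 20
echo '[{"z": -0.01}, {"z": -0.02}, {"z": -0.03}, {"z": -0.03}, {"az": 0.1}]' | python3 steer.py >/dev/null
echo '[{"az": 0.12}, {"az": 0.12}, {"az": 0.12}, {"az": 0.1}, {}]' | python3 steer.py >/dev/null
echo '[{}]' | python3 steer.py; python3 d.py w4 .0449
```

```text
t: 27.9
position: [0.5435, -0.287, 0.0449]
orientation: [2.124, 2.313, 0.0]
ft_force: [-0.3, 0.1, 0.2]
grip_width: 0.0597
grasp_force: 0.0
t: 28.4
position: [0.543, -0.287, 0.0442]
orientation: [2.125, 2.314, 0.0]
ft_force: [-0.3, -0.5, 1.5]
grip_width: 0.0273
grasp_force: 20.0
t: 29.5
position: [0.543, -0.287, 0.1345]
orientation: [2.679, 1.64, 0.0]
ft_force: [0.0, 0.8, -0.7]
grip_width: 0.0273
grasp_force: 20.0
w4 [0.6237 0.2495 0.0449] d(now axes) [ 0.5145 -0.1721  0.0895] rv [0.    0.    0.003] d(after turn) [ 0.514  -0.1736  0.0896] grip 0.0273
```

```bash
echo '[{"x": 0.004, "y": -0.0019, "az": 0.003}, {"x": 0.02, "y": -0.0067}, {"x": 0.03, "y": -0.0101}, {"x": 0.03, "y": -0.0101}, {"x": 0.03, "y": -0.0101}]' | python3 steer.py >/dev/null
echo '[{"x": 0.03, "y": -0.0101}, {"x": 0.03, "y": -0.0101}, {"x": 0.03, "y": -0.0101}, {"x": 0.03, "y": -0.0101}, {"x": 0.03, "y": -0.0101}]' | python3 steer.py >/dev/null
echo '[{"x": 0.03, "y": -0.0101}, {"x": 0.03, "y": -0.0101}, {"x": 0.03, "y": -0.0101}, {"x": 0.03, "y": -0.0101}, {"x": 0.03, "y": -0.0101}]' | python3 steer.py >/dev/null
echo '[{"x": 0.03, "y": -0.0101}, {"x": 0.03, "y": -0.0101}, {"x": 0.03, "y": -0.0101}, {"x": 0.01, "y": -0.0034}]' | python3 steer.py >/dev/null
echo '[{}, {}, {}]' | python3 steer.py;python3 d.py w4 .0449
```

```text
t: 31.7
position: [0.6252, 0.248, 0.1341]
orientation: [2.685, 1.631, -0.001]
ft_force: [-0.3, -0.7, 0.4]
grip_width: 0.0274
grasp_force: 20.0
w4 [0.6237 0.2495 0.0449] d(now axes) [ 0.0006 -0.002   0.0892] rv [-0.     0.    -0.004] d(after turn) [ 0.0006 -0.0021  0.0892] grip 0.0274
```

```bash
echo '[{"y": -0.001, "z": 0.02}, {"z": 0.03}, {"z": 0.02}, {"z": 0.012}, {"z": 0.007}]' | python3 steer.py >/dev/null
echo '[{}, {}, {}]' | python3 steer.py
echo '[{}, {}, {}, {}, {}]' | python3 steer.py 0.06
echo '[{"z": -0.02}, {"z": -0.03}, {"z": -0.03}, {"z": -0.03}, {"z": -0.03}]' | python3 steer.py >/dev/null
echo '[{"x": -0.03, "y": -0.03}, {"x": -0.04, "y": -0.02}, {"x": -0.04, "y": -0.02}, {"x": -0.04, "y": -0.02}, {"x": -0.04, "y": -0.02}]' | python3 steer.py >/dev/null
echo '[{"x": -0.04, "y": -0.02}, {"x": -0.04, "y": -0.02}, {"x": -0.04, "y": -0.02}, {}, {}]' | python3 steer.py
python3 - <<'E'
from h import *
T=grab_frame("top");S=grab_frame("scene")
cv2.imwrite("pics/fs.png",np.hstack([cv2.resize(S["frame"][120:210,330:460],None,fx=3,fy=3),cv2.resize(T["frame"][120:210,150:280],None,fx=3,fy=3)])[:,:,::-1])
e=np.array([.0201,.0391]);e/=np.linalg.norm(e);t=np.array([.5935,.1908])
for n in("purple","red","green","yellow"):
    a=blobs(T,n,(150,125,280,225));b=blobs(S,n,(335,130,460,200))
    if min(len(a),len(b))<5: print(n,"?");continue
    p,r=tri(T,cv2.fitEllipse(a)[0],S,cv2.fitEllipse(b)[0]);q=p[:2]-t;print(n,p.round(4),round(r,4),"tray y",round(-q@e,4),"x",round(q@[e[1],-e[0]],4))
E
```

```text
t: 32.5
position: [0.6248, 0.2499, 0.046]
orientation: [2.684, 1.632, 0.002]
ft_force: [0.3, 0.3, 0.7]
grip_width: 0.0277
grasp_force: 20.0
t: 33.0
position: [0.6244, 0.2498, 0.0451]
orientation: [2.684, 1.632, 0.0]
ft_force: [0.7, -0.3, 0.9]
grip_width: 0.059
grasp_force: 0.0
t: 34.5
position: [0.3311, 0.0525, 0.1856]
orientation: [2.685, 1.63, 0.002]
ft_force: [0.4, 0.5, 0.6]
grip_width: 0.0601
grasp_force: 0.0
purple [0.5637 0.1305 0.0673] 0.0009 tray y 0.0673 x 0.0011
red [0.5847 0.171  0.0672] 0.0017 tray y 0.0217 x 0.0012
green [0.6052 0.2098 0.0678] 0.0014 tray y -0.0222 x 0.0017
yellow [0.6247 0.2496 0.0684] 0.0008 tray y -0.0665 x 0.0009
```

View pics/fs.png

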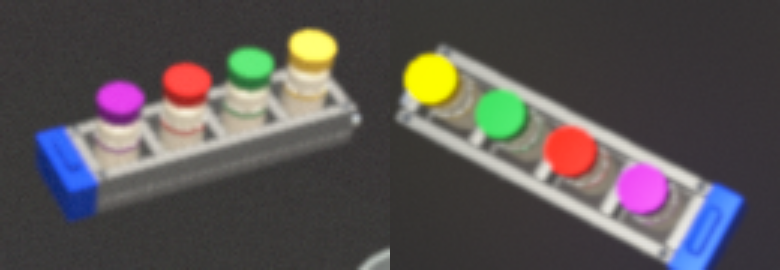

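Both crops show purple, red, green and yellow in order from the blue block, in the left crop at (120,100), (187,85), (250,67) and (311,50). All are upright, within 2 mm of their well centres, and have cap heights matching a seated vial. Handing in.

```bash
python3 -c "
from cell import manip, status, grab_frame, close_job
print(close_job())"
```

```text
the job is handed in; nothing more can be done
None
```

I moved all four vials upright into the tray in the rack's order (purple, red, green, yellow from the blue end) and handed the job in at about 35 s; each measured within 2 mm of its well centre, but the hand-in returned no verdict.

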